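Start the timers of two covered bowls

TASK

Three identical kitchen timers stand on the table, each in front (on the robot's side) of its own dish. With the fingertips, gently press the red button of the timer in front of the orange bowl fully down, so that it stays down, then do the same with the timer in front of the black spotted bowl. Do not touch the green striped tin's timer or any of the dishes, do not lift or shove the timers, and finish with the hand withdrawn clear above everything.

Things in the scene. Friction and masses are not known exactly. Their poses are not given: they have to be found in the camera images.
- timer_orange: Loose white round kitchen timer standing on the table in front of (on the robot's side of, about 130 to 160 mm nearer the robot than and up to about 25 mm to either side of) the orange covered bowl: 58 mm across, its white top 34 mm above the table, about 0.25 kg (varies), on a rubber foot, a grey display on its robot side. All three timers look the same. Origin: centre of its underside, z up.
- top_orange (a point): Centre of the top of that timer's red start button, a round button 28 mm across in the middle of the timer's top. The top stands 44 mm above the table when up and 36 mm when fully down; it moves with the button.
- start_orange (a joint): How far that start button is pressed, in m: 0 up, 0.008 fully down. It slides straight down against about 3 N of friction (no spring) and stays wherever it is left.
- timer_spotted: Loose white round kitchen timer standing on the table in front of (on the robot's side of, about 130 to 160 mm nearer the robot than and up to about 25 mm to either side of) the black covered bowl with white spots: 58 mm across, its white top 34 mm above the table, about 0.25 kg (varies), on a rubber foot, a grey display on its robot side. All three timers look the same. Origin: centre of its underside, z up.
- top_spotted (a point): Centre of the top of that timer's red start button, a round button 28 mm across in the middle of the timer's top. The top stands 44 mm above the table when up and 36 mm when fully down; it moves with the button.
- start_spotted (a joint): How far that start button is pressed, in m: 0 up, 0.008 fully down. It slides straight down against about 3 N of friction (no spring) and stays wherever it is left.
- timer_tin: Loose white round kitchen timer standing on the table in front of (on the robot's side of, about 130 to 160 mm nearer the robot than and up to about 25 mm to either side of) the green tin with black stripes: 58 mm across, its white top 34 mm above the table, about 0.25 kg (varies), on a rubber foot, a grey display on its robot side. All three timers look the same. Origin: centre of its underside, z up.
- top_tin (a point): Centre of the top of that timer's red start button, a round button 28 mm across in the middle of the timer's top. The top stands 44 mm above the table when up and 36 mm when fully down; it moves with the button.
- start_tin (a joint): How far that start button is pressed, in m: 0 up, 0.008 fully down. It slides straight down against about 3 N of friction (no spring) and stays wherever it is left.
- orange_bowl: The orange covered bowl, a loose dish with a closed lid: 132 mm across, 67 mm high, a knob on the lid reaching 80 mm; 0.7 kg. Origin: centre of its underside. Not to be touched.
- spotted_bowl: The black covered bowl with white spots, a loose dish with a closed lid: 132 mm across, 67 mm high, a knob on the lid reaching 80 mm; 0.7 kg. Origin: centre of its underside. Not to be touched.
- striped_tin: The green tin with black stripes and a lid, loose: 100 x 100 mm, 72 mm high, 0.6 kg. Origin: centre of its underside. Not to be touched.
There are look-alikes about, which are no part of the job. What is shaped like the timer_tin but turquoise is not meant.

How it is judged (in metres and radians):
On the way, in this order (a step that is already met when the one before it is completed fails the run):
1. the button of the timer in front of the orange bowl is pressed down first, that of the spotted bowl still up (value of joint start_orange above 0.006 m and value of joint start_spotted below 0.003 m), for 0.1 s.
2. then the button of the timer in front of the black spotted bowl is pressed down (value of joint start_spotted above 0.006 m), for 0.1 s.
At the end, for the whole second after the job is handed in: Orange and spotted bowls' start buttons at least 6 of 8 mm down, the tin's under 2 mm. Pressed timers upright within 25 mm of their start, the tin's timer within 8 mm, dishes within 10 mm; all at rest, grasp point over 90 mm above the table (value of joint each of start_orange, start_spotted above 0.006 m and value of joint start_tin below 0.002 m and distance of each of timer_orange, timer_spotted from where it was at the start of the episode below 0.025 m and distance of timer_tin from where it was at the start of the episode below 0.008 m and angle between each of timer_orange, timer_spotted, timer_tin's own z axis and vertical below 0.1 rad and linear speed of each of timer_orange, timer_spotted, timer_tin below 0.02 m/s and distance of each of orange_bowl, spotted_bowl, striped_tin from where it was at the start of the episode below 0.01 m and height (world z) of the grasp point above 0.09 m); the robot touches nothing.
It fails at once if the tin's timer is touched, or its button goes down (contact force between any of the fingers, the arm and timer_tin above 0.5 N or value of joint start_tin above 0.003 m).
It fails at once if a dish is touched or moved by more than 10 mm (contact force between any of the fingers, the arm and orange_bowl above 0.5 N or contact force between any of the fingers, the arm and spotted_bowl above 0.5 N or contact force between any of the fingers, the arm and striped_tin above 0.5 N or distance of any of orange_bowl, spotted_bowl, striped_tin from where it was at the start of the episode above 0.01 m).
It fails at once if a timer is lifted more than 8 mm or tipped more than 0.3 rad (height (world z) of any of timer_orange, timer_spotted, timer_tin above 0.008 m or angle between any of timer_orange, timer_spotted, timer_tin's own z axis and vertical above 0.3 rad).
It fails at once if a timer is shoved more than 25 mm (distance of any of timer_orange, timer_spotted, timer_tin from where it was at the start of the episode above 0.025 m).
It fails at once if a timer is pressed harder than 30 N (contact force between the fingers and timer_orange above 30 N or contact force between the fingers and timer_spotted above 30 N).
It also fails if it takes over 38 s, if anything falls off the work surface, if the arm or the gripper's body presses on something with over 40 N, if the wrist force passes 120 N, or if a joint passes its speed limit or range.

ROBOT

A 6-joint arm with a two-finger parallel gripper is mounted at the origin on the work surface. World frame = base frame: x ahead of the robot, y to its left, z up, the work surface at z = 0. Lengths are in m, angles in degrees, forces in N, time in s.
With the tool pointing down it reaches from about 0.35 to 0.875 m from the base axis. Payload 4.2 kg.
Tool frame: the origin (TCP) lies at the centre of the arm's flange, where the gripper is bolted on; the fingertips stand 173 mm ahead of it and the grasp point (between the pads) lies 155 mm ahead of it; z points along the fingers, y is the direction in which the jaws open and shut (so a half turn about z gives the same grasp; the last joint's range is limited). The gripper opens to 85 mm and grips with 20 to 120 N. Pads are 22 mm wide; open, the fingers measure 114 mm over their backs; the gripper's body (76 mm by 85 mm) begins 54 mm behind the grasp point. The pads swing forward as they close: fully open they stand 13 mm farther back than shut.
Start: joints at [84.202, 22.042, 0.453, 0, -68.411, -14.817], TCP at [0.22, 0.585, 0.405] pointing down, gripper open.
Joint ranges: [-179.83, 179.83], [-69.29, 118.12], [-61.27, 80.66], [-181.25, 117.63], [-171.15, -9.14], [-177.46, 177.46]. Speed limits (degrees/s): [159.86, 159.86, 180, 180, 180, 180].

INTERFACE

Orientations are given as [roll, pitch, yaw] about the fixed x, y, z axes, in that order (R = Rz(yaw) Ry(pitch) Rx(roll)).
In Python, from plant import env gives the robot as it stands.
- The arm moves only by the tool arm_command, never from a script. Its argument "motion" is a list of rows, each an object with "slide": the shift along the tool's x, y, z in mm, a list of three; "spin": the turn about the tool's z in degrees; "jaw": the closure, from 0 (fully open) to 1 (shut). In form: [{"slide": [x, y, z], "spin": spin, "jaw": jaw}, ...]. A call has 1 to 20 rows; each row is the pose to reach, as a shift and turn from the pose commanded when the call began, along the tool's axes at that moment; what a row does not reach only later rows make up. A row lasts 1/8 s, in which the tool goes at most 62.5 mm and 10.7 degrees, less where a joint would pass 70% of its speed; a pose out of reach is approached as far as the arm can. A call with a gripper value outside its range is refused whole. The fingers move at their own pace and stop on an object; the grip force is fixed at half the most. Time passes only in rows, so rows that repeat a pose let the fingers close. It gives the time, the measured TCP pose, the force and the opening at its end, in the units of the state.
- env.read_state(): the state, without advancing time (a new reading comes with each control period).
- env.camera(name): name is "scene" or "side" or "wrist"; returns (picture, depth): 400x640x3 uint8, blue, green, red; 400x640 float32, m along the optical axis (not along the pixel's ray), 0 where there is no reading.
- env.camera_info(name): a dict with "intrinsics" (3x3 intrinsics, pixels), "dist_coeffs" ([k1, k2, p1, p2, k3] as OpenCV has them; the pictures are not rectified), "eye" and "orientation" of the camera in the world. Camera axes: x right, y down, z forward; pixel columns grow to the right and rows downward; lengths in m; the calibration is good to about 2 mm. A picture is of the moment at which its call begins: read the wrist's pose just before it. camera_info takes no time and is no camera call; for the wrist camera it gives the pose at the moment of the call.
- env.sign_off(): hands the job in, once; it reports no verdict.
The state is a dict: "clock": time; "joint_pos": joint angles; "qvel": joint speeds; "joint_torque": joint torques, N m; "position": TCP position; "eef_rot": TCP orientation; "ft_force": force on the tool from outside, world axes, zero at the start; "torque": the same for the moment, N m; "width": finger opening in m.
Only numpy, scipy, OpenCV 4.12 (cv2) and the standard library are available. Lean on these libraries where they do the work, as an engineer would, in place of code of your own. Each camera call takes 0.05 s, during which the arm holds its last target.

## Working session

There is one attempt and no reset: what is moved stays moved. The work goes in short steps, Python scripts to look and compute and a tool call to move; the robot and the scene stay as the last step left them, time stands still between calls to the robot, and variables do not carry over. Pictures are saved under pics/ and viewed, and the job is handed in when it is done.

Besides the shell and the picture viewer there is one more tool, called as name(argument=value, ...), one argument or row to a line, values as JSON. arm_command: Moves the arm, as the interface text tells. Its arguments: {"type":"object","properties":{"motion":{"type":"array"}},"required":["motion"]}

```bash
mkdir -p pics; python3 - <<'E'
from plant import env
import cv2
s=env.read_state();print(s)
for n in("scene","side","wrist"):
    i=env.camera_info(n);print(n,i)
    p,d=env.camera(n);cv2.imwrite(f"pics/{n}0.png",p)
    import numpy as np;np.savez(f"pics/{n}0.npz",p=p,d=d)
E
```

```text
{'clock': 0.0, 'joint_pos': array([ 8.42020921e+01,  2.20920213e+01,  3.77287571e-01, -2.68477731e-02,
       -6.84091467e+01, -1.48180595e+01]), 'qvel': array([ 0.07373291,  0.00098144,  0.08968565,  0.07582619, -0.04713648,
        0.0224903 ]), 'joint_torque': array([-7.57028993e-04, -3.92291379e+01,  1.88395894e+01,  4.18629214e+00,
       -4.69684484e-03, -1.38226676e-05]), 'position': array([0.21994749, 0.58480026, 0.40359639]), 'eef_rot': array([ 1.79873858e+02, -7.56993145e-03, -2.06258654e+01]), 'ft_force': array([ 0.37242322, -0.50603962,  0.01916912]), 'torque': array([ 0.02975619,  0.02374622, -0.0454633 ]), 'width': 0.08518466218558145}
scene {'intrinsics': array([[398.56997906,   0.        , 319.48485371],
       [  0.        , 398.56997906, 194.73985282],
       [  0.        ,   0.        ,   1.        ]]), 'dist_coeffs': array([-0.04967449,  0.        ,  0.        ,  0.        ,  0.        ]), 'eye': array([ 1.07203149, -0.27637664,  0.63408561]), 'orientation': array([-134.38634185,   -1.04743288,   62.75582417])}
side {'intrinsics': array([[457.03960876,   0.        , 323.0420753 ],
       [  0.        , 457.03960876, 202.36379841],
       [  0.        ,   0.        ,   1.        ]]), 'dist_coeffs': array([-0.09624744,  0.        ,  0.        ,  0.        ,  0.        ]), 'eye': array([ 0.12554759, -0.5697713 ,  0.52956853]), 'orientation': array([-121.98529164,   -0.66808168,  -34.55168823])}
wrist {'intrinsics': array([[305.72291217,   0.        , 316.88852462],
       [  0.        , 305.72291217, 200.66395263],
       [  0.        ,   0.        ,   1.        ]]), 'dist_coeffs': array([0.00098443, 0.        , 0.        , 0.        , 0.        ]), 'eye': array([0.29266303, 0.55717476, 0.37253473]), 'orientation': array([ 1.62313333e+02, -1.19825856e-01, -1.10626006e+02])}
```

View pics/scene0.png

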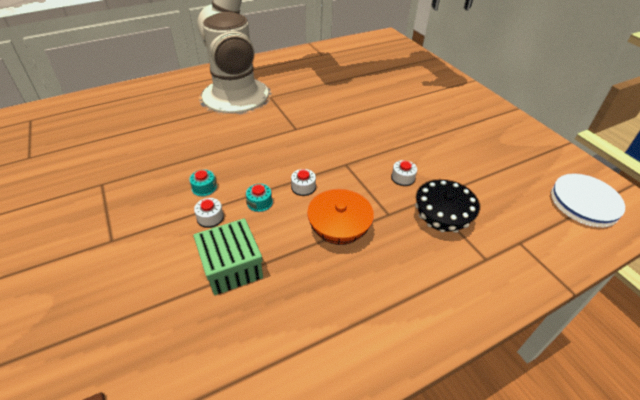

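View pics/side0.png

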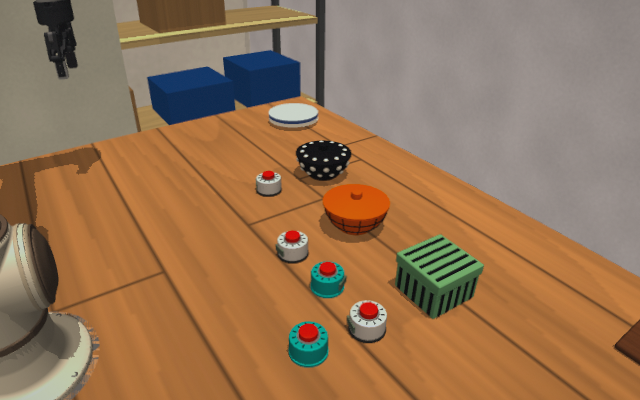

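View pics/wrist0.png

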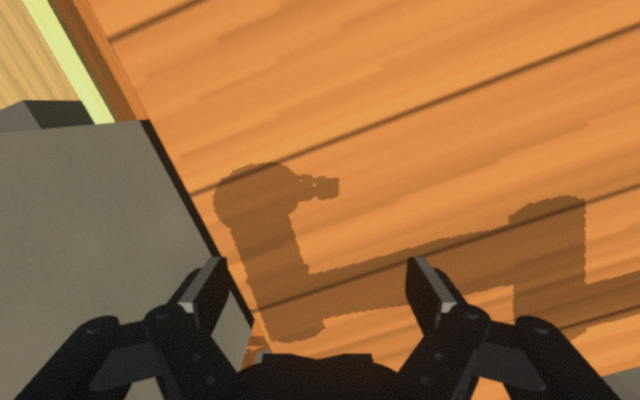

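The scene view shows white timers at about (208,207), (303,178) and (405,168), and turquoise look-alikes at (202,178) and (258,193). The orange bowl is at (341,215), the spotted bowl at (447,203) and the tin at (229,255). Next I'll measure the red buttons in both views.

```bash
cat > h.py <<'E'
import numpy as np,cv2
from scipy.spatial.transform import Rotation as Ro
def ray(i,uv):
    q=cv2.undistortPoints(np.array([[uv]],float),i["intrinsics"],i["dist_coeffs"])[0,0]
    return i["eye"],Ro.from_euler("xyz",i["orientation"],degrees=True).as_matrix()@np.array([q[0],q[1],1])
def plane(i,uv,z):
    e,d=ray(i,uv);return e+d*(z-e[2])/d[2]
def tri(a,b):
    A=np.zeros((3,3));B=np.zeros(3)
    for e,d in(a,b):
        d=d/np.linalg.norm(d);P=np.eye(3)-np.outer(d,d);A+=P;B+=P@e
    return np.linalg.solve(A,B)
def proj(i,X):
    R=Ro.from_euler("xyz",i["orientation"],degrees=True).as_matrix().T
    return cv2.projectPoints(np.array([X],float),cv2.Rodrigues(R)[0],-R@i["eye"],i["intrinsics"],i["dist_coeffs"])[0][0,0]
def red(p):
    h=cv2.cvtColor(p,cv2.COLOR_BGR2HSV)
    m=(((h[...,0]<4)|(h[...,0]>174))&(h[...,1]>190)&(h[...,2]>120)).astype(np.uint8)
    n,l,s,c=cv2.connectedComponentsWithStats(m)
    return [(c[k],s[k,4],s[k,:4]) for k in range(1,n) if s[k,4]>15]
E
python3 - <<'E'
from plant import env
from h import *
np.set_printoptions(precision=4,suppress=True)
I={n:env.camera_info(n) for n in("scene","side")}
for n in I:
    p=np.load(f"pics/{n}0.npz")["p"]
    for c,a,b in red(p): print(n,c,a,b,plane(I[n],c,0.042))
    h=cv2.cvtColor(p,cv2.COLOR_BGR2HSV)
    m=((h[...,0]>=4)&(h[...,0]<12)&(h[...,1]>235)).astype(np.uint8)
    k=sorted([(s[4],s[:4].tolist(),c.round(1)) for s,c in zip(*cv2.connectedComponentsWithStats(m)[2:])],key=lambda t:-t[0])[:3];print(k)
for n,box in(("scene",(170,130,330,170)),("side",(240,80,250,300))):
    x,y,w,hh=box;p=np.load(f"pics/{n}0.npz")["p"][y:y+hh,x:x+w]
    f=2.4 if n=="scene" else 2
    cv2.imwrite(f"pics/{n}_crop.png",cv2.resize(p,None,fx=f,fy=f,interpolation=cv2.INTER_CUBIC))
E
```

```text
scene [405.3016 165.5397] 63 [401 162  10   8] [0.5408 0.2329 0.042 ]
scene [200.7532 174.7532] 77 [196 171  11   9] [ 0.3655 -0.1984  0.042 ]
scene [302.9589 174.589 ] 73 [298 171  11   8] [0.4655 0.0065 0.042 ]
scene [257.9885 189.6437] 87 [253 185  11  10] [ 0.467  -0.1011  0.042 ]
scene [206.7586 204.9195] 87 [202 200  11  10] [ 0.4632 -0.2123  0.042 ]
[(np.int32(255855), [0, 0, 640, 400], array([319.5, 199.5])), (np.int32(72), [325, 235, 26, 9], array([337.3, 239. ])), (np.int32(30), [335, 206, 12, 6], array([339.9, 209.3]))]
side [267.8857 174.4571] 70 [263 171  11   8] [0.5371 0.2347 0.042 ]
side [292.24 235.84] 125 [286 231  14  11] [0.4622 0.0069 0.042 ]
side [327.5269 268.1617] 167 [320 262  16  14] [ 0.4637 -0.1018  0.042 ]
side [368.7265 310.0314] 223 [360 303  18  16] [ 0.4595 -0.2134  0.042 ]
side [308.0379 332.1591] 264 [299 324  19  18] [ 0.3623 -0.1992  0.042 ]
[(np.int32(254951), [0, 0, 640, 400], array([319.4, 199.5])), (np.int32(1040), [324, 185, 65, 37], array([355.7, 197.5])), (np.int32(3), [376, 208, 3, 1], array([377., 208.]))]
```

View pics/scene_crop.png

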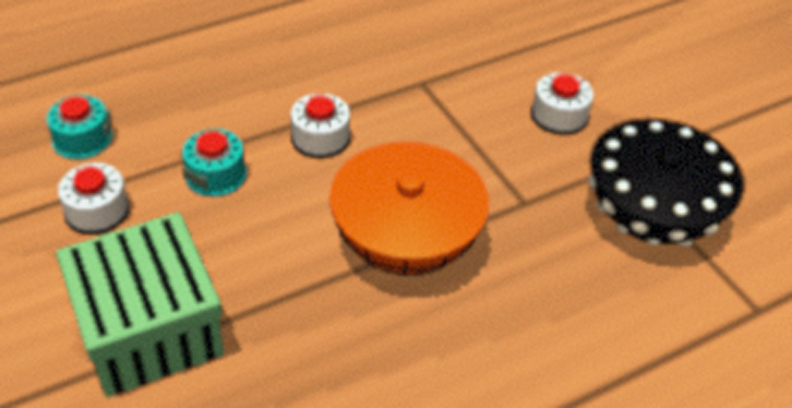

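The button of the timer in front of each dish is confirmed in the crop:
- **Orange bowl:** white timer at scene (303,175).
- **Spotted bowl:** white timer at scene (405,166).
- **Tin:** white timer at scene (207,205), which must not be touched.

The two turquoise ones are decoys. I'll check the dish positions and work out the first move.

```bash
cat >> h.py <<'E'
def toslide(env,target):
    s=env.read_state();R=Ro.from_euler("xyz",s["eef_rot"],degrees=True).as_matrix()
    return 1000*R.T@(np.array(target)-s["position"])
E
python3 - <<'E'
from plant import env
from h import *
np.set_printoptions(precision=4,suppress=True)
a,b=env.camera_info("scene"),env.camera_info("side")
for n,u,v in(("orange knob",(341,206),(356,195)),("orange t",(302.96,174.6),(292.24,235.84)),("spot t",(405.3,165.54),(267.89,174.46)),("tin t",(206.76,204.9),(368.7,310))):
    print(n,tri(ray(a,u),ray(b,v)))
print("spot lid",plane(a,(448,199),.067),plane(b,(323,153),.067),"tin top",plane(a,(228,246),.072),plane(b,(439,261),.072))
print(toslide(env,[.4638,.0067,.30]))
E
```

```text
orange knob [0.6139 0.018  0.0726]
orange t [0.4632 0.0079 0.0403]
spot t [0.5382 0.2358 0.0402]
tin t [ 0.4609 -0.212   0.0399]
spot lid [0.6883 0.2278 0.067 ] [0.6723 0.2149 0.067 ] tin top [ 0.6102 -0.21    0.072 ] [ 0.5994 -0.2154  0.072 ]
[431.8254 455.0661 104.6747]
```

arm_command(
  motion=[
    {"slide":[36,38,9],"spin":0,"jaw":1},
    {"slide":[72,76,18],"spin":0,"jaw":1},
    {"slide":[108,114,26],"spin":0,"jaw":1},
    {"slide":[144,152,35],"spin":0,"jaw":1},
    {"slide":[180,190,44],"spin":0,"jaw":1},
    {"slide":[216,228,52],"spin":0,"jaw":1},
    {"slide":[252,266,61],"spin":0,"jaw":1},
    {"slide":[288,303,70],"spin":0,"jaw":1},
    {"slide":[324,341,78],"spin":0,"jaw":1},
    {"slide":[360,379,87],"spin":0,"jaw":1},
    {"slide":[396,417,96],"spin":0,"jaw":1},
    {"slide":[432,455,105],"spin":0,"jaw":1},
    {"slide":[432,455,105],"spin":0,"jaw":1},
    {"slide":[432,455,105],"spin":0,"jaw":1},
    {"slide":[432,455,105],"spin":0,"jaw":1},
    {"slide":[432,455,105],"spin":0,"jaw":1},
  ],
)

```text
clock: 2.15
position: [0.464, 0.008, 0.3]
eef_rot: [-180.0, -0.0, -20.5]
ft_force: [0.5, 0.8, 0.9]
width: 0.0
```

```bash
python3 - <<'E'
from plant import env
from h import *
np.set_printoptions(precision=4,suppress=True)
s=env.read_state();print(s["clock"],s["position"],s["eef_rot"],s["ft_force"],s["width"],s["qvel"])
i=env.camera_info("wrist");p,d=env.camera("wrist");cv2.imwrite("pics/wrist1.png",p)
for c,a,b in red(p): print(c,a,b,plane(i,c,.044))
q,_=env.camera("side");cv2.imwrite("pics/side1.png",q)
E
```

```text
2.15 [0.464 0.008 0.3  ] [-179.9715   -0.0276  -20.4913] [0.4671 0.7512 0.8576] 2.9715143265162418e-05 [-0.1899  0.0693 -0.0071 -0.0103 -0.008   0.0287]
[607.7709 110.0485] 1113 [589  91  40  39] [ 0.4607 -0.2097  0.044 ]
[451.6561 159.1026] 945 [434 142  36  35] [ 0.465  -0.0989  0.044 ]
[316.7222 208.684 ] 810 [301 193  33  32] [0.4636 0.0082 0.044 ]
[ 15.4824 219.9183] 796 [  0 204  33  32] [0.5379 0.2336 0.044 ]
[599.6904 234.1131] 743 [583 219  35  31] [ 0.3644 -0.1961  0.044 ]
```

View pics/wrist1.png

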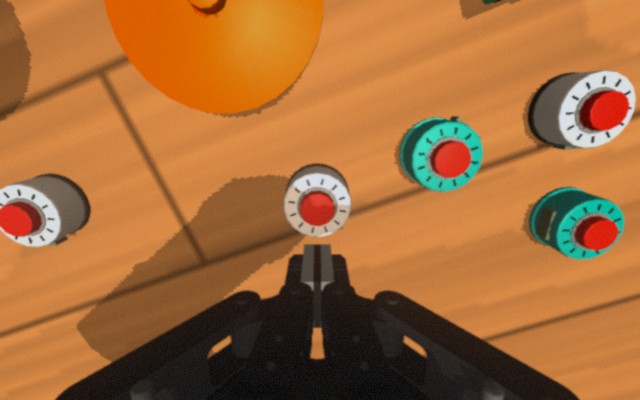

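View pics/side1.png

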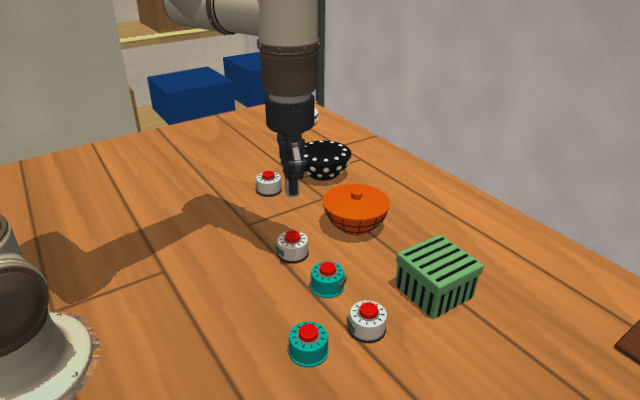

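The wrist view shows the orange-bowl timer's button at (317,209). That puts it at (0.4636, 0.0082), and the measured TCP is at (0.464, 0.008), so the tips are straight above it. I'll descend and press in 1 mm steps.

arm_command(
  motion=[
    {"slide":[0,0,20],"spin":0,"jaw":1},
    {"slide":[0,0,40],"spin":0,"jaw":1},
    {"slide":[0,0,58],"spin":0,"jaw":1},
    {"slide":[0,0,70],"spin":0,"jaw":1},
    {"slide":[0,0,77],"spin":0,"jaw":1},
    {"slide":[0,0,80],"spin":0,"jaw":1},
    {"slide":[0,0,82],"spin":0,"jaw":1},
    {"slide":[0,0,83],"spin":0,"jaw":1},
    {"slide":[0,0,84],"spin":0,"jaw":1},
    {"slide":[0,0,85],"spin":0,"jaw":1},
    {"slide":[0,0,86],"spin":0,"jaw":1},
    {"slide":[0,0,87],"spin":0,"jaw":1},
    {"slide":[0,0,88],"spin":0,"jaw":1},
    {"slide":[0,0,88],"spin":0,"jaw":1},
    {"slide":[0,0,88],"spin":0,"jaw":1},
  ],
)

```text
clock: 4.12
position: [0.4643, 0.007, 0.2116]
eef_rot: [-180.0, -0.0, -20.6]
ft_force: [1.1, 0.0, 1.5]
width: -0.0
```

arm_command(
  motion=[
    {"slide":[0,0,0.5],"spin":0,"jaw":1},
    {"slide":[0,0,1],"spin":0,"jaw":1},
    {"slide":[0,0,1.5],"spin":0,"jaw":1},
    {"slide":[0,0,2],"spin":0,"jaw":1},
    {"slide":[0,0,2],"spin":0,"jaw":1},
  ],
)

```text
clock: 4.75
position: [0.4643, 0.007, 0.2097]
eef_rot: [-180.0, -0.0, -20.6]
ft_force: [1.2, 0.4, 2.9]
width: 0.0002
```

```bash
python3 - <<'E'
from plant import env
from h import *
s=env.read_state();print(s["clock"],s["position"],s["ft_force"])
p,d=env.camera("side");cv2.imwrite("pics/side2.png",cv2.resize(p[190:290,230:380],None,fx=5,fy=5,interpolation=cv2.INTER_CUBIC))
E
```

```text
4.75 [0.46428148 0.00704475 0.20972331] [1.18699902 0.38397789 2.93953865]
```

View pics/side2.png

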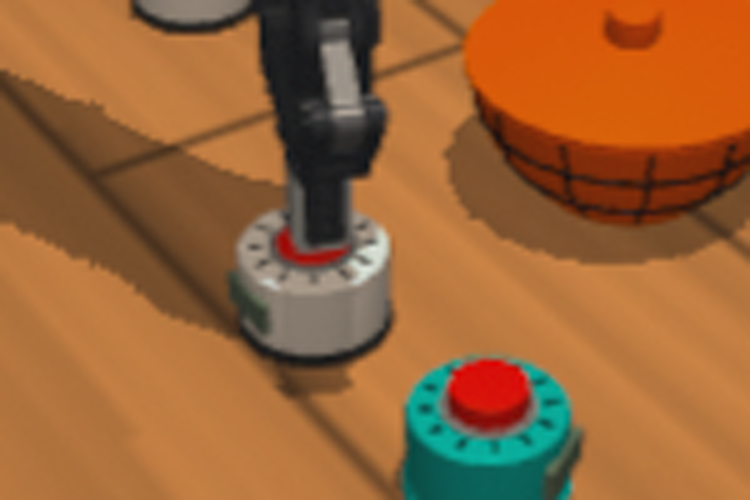

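The side crop shows the tips centred on the orange-bowl timer's button at about (315,245), which is nearly flush. I'll press a little further until the force rises.

arm_command(
  motion=[
    {"slide":[0,0,0.4],"spin":0,"jaw":1},
    {"slide":[0,0,0.8],"spin":0,"jaw":1},
    {"slide":[0,0,0.8],"spin":0,"jaw":1},
  ],
)

```text
clock: 5.18
position: [0.4643, 0.007, 0.2094]
eef_rot: [-180.0, -0.0, -20.6]
ft_force: [-0.3, 0.6, 7.8]
width: 0.0004
```

The force rose to 7.8 N with almost no travel, so the button has bottomed out. I'll withdraw straight up and move over to the spotted bowl's timer.

arm_command(
  motion=[
    {"slide":[0,0,-5],"spin":0,"jaw":1},
    {"slide":[0,0,-25],"spin":0,"jaw":1},
    {"slide":[0,0,-60],"spin":0,"jaw":1},
    {"slide":[0,0,-91],"spin":0,"jaw":1},
    {"slide":[-2,-45,-91],"spin":0,"jaw":1},
    {"slide":[-4,-90,-91],"spin":0,"jaw":1},
    {"slide":[-6,-135,-91],"spin":0,"jaw":1},
    {"slide":[-8,-180,-91],"spin":0,"jaw":1},
    {"slide":[-10,-220,-91],"spin":0,"jaw":1},
    {"slide":[-11,-238,-91],"spin":0,"jaw":1},
    {"slide":[-11,-238,-91],"spin":0,"jaw":1},
    {"slide":[-11,-238,-91],"spin":0,"jaw":1},
    {"slide":[-11,-238,-91],"spin":0,"jaw":1},
  ],
)

```text
clock: 6.8
position: [0.5374, 0.2325, 0.3]
eef_rot: [180.0, 0.0, -20.7]
ft_force: [0.4, 0.3, 1.0]
width: -0.0001
```

```bash
python3 - <<'E'
from plant import env
from h import *
np.set_printoptions(precision=4,suppress=True)
s=env.read_state();print(s["clock"],s["position"],s["eef_rot"],s["ft_force"])
i=env.camera_info("wrist");p,d=env.camera("wrist");cv2.imwrite("pics/wrist3.png",p)
for c,a,b in red(p):
    P=plane(i,c,.044); print(c,a,b,P,toslide(env,[P[0],P[1],s["position"][2]]))
q,_=env.camera("side");cv2.imwrite("pics/side3.png",cv2.resize(q[150:350,230:430],None,fx=3,fy=3,interpolation=cv2.INTER_CUBIC))
for c,a,b in red(q): print("side",c,a,plane(env.camera_info("side"),c,.042))
E
```

```text
6.8 [0.5374 0.2325 0.3   ] [179.9748   0.0228 -20.6843] [0.3827 0.3032 0.9669]
[612.262  193.3671] 771 [596 178  34  31] [0.4683 0.0164 0.044 ] [ 11.7371 226.6749   0.148 ]
[311.3733 207.6218] 825 [295 191  34  33] [0.539 0.236 0.044] [ 0.2601 -3.7993  0.1024]
side [268.0986 174.3662] 71 [0.5377 0.2348 0.042 ]
side [292.3516 238.    ] 91 [0.4589 0.0012 0.042 ]
side [327.4643 268.1786] 168 [ 0.4636 -0.1017  0.042 ]
side [368.7689 310.2044] 225 [ 0.4593 -0.2137  0.042 ]
side [307.9888 332.2388] 268 [ 0.3621 -0.1993  0.042 ]
```

View pics/wrist3.png

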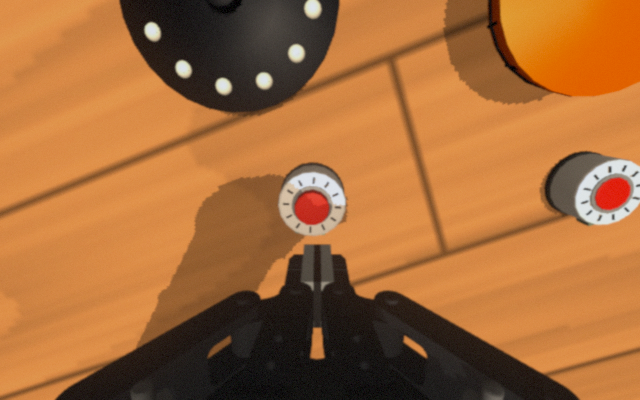

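View pics/side3.png

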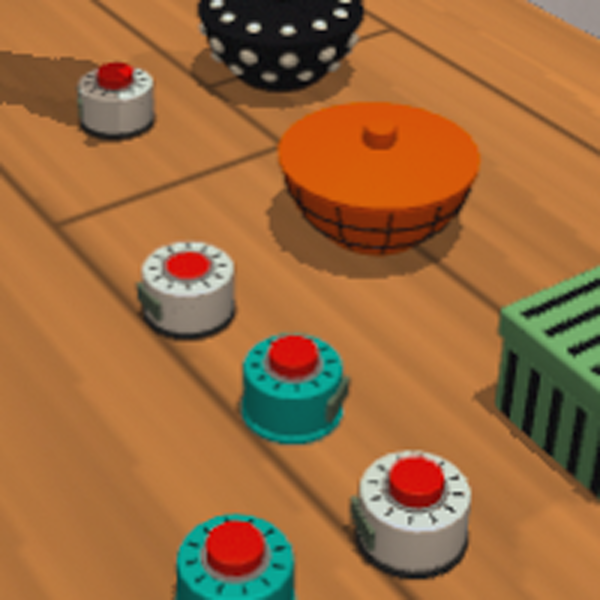

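The side crop shows the orange-bowl button flush at (188,265) and staying down. The wrist view shows the spotted-bowl timer at (311,208), which is about 3 mm off in tool y. I'll correct that while descending.

arm_command(
  motion=[
    {"slide":[0,-3,15],"spin":0,"jaw":1},
    {"slide":[0,-3,40],"spin":0,"jaw":1},
    {"slide":[0,-3,58],"spin":0,"jaw":1},
    {"slide":[0,-3,70],"spin":0,"jaw":1},
    {"slide":[0,-3,77],"spin":0,"jaw":1},
    {"slide":[0,-3,80],"spin":0,"jaw":1},
    {"slide":[0,-3,82],"spin":0,"jaw":1},
    {"slide":[0,-3,83],"spin":0,"jaw":1},
    {"slide":[0,-3,84],"spin":0,"jaw":1},
    {"slide":[0,-3,85],"spin":0,"jaw":1},
    {"slide":[0,-3,86],"spin":0,"jaw":1},
    {"slide":[0,-3,87],"spin":0,"jaw":1},
    {"slide":[0,-3,88],"spin":0,"jaw":1},
    {"slide":[0,-3,89],"spin":0,"jaw":1},
    {"slide":[0,-3,89.5],"spin":0,"jaw":1},
    {"slide":[0,-3,90],"spin":0,"jaw":1},
    {"slide":[0,-3,90],"spin":0,"jaw":1},
  ],
)

```text
clock: 9.02
position: [0.5389, 0.2366, 0.2099]
eef_rot: [-180.0, -0.0, -20.6]
ft_force: [-0.3, 1.1, 2.2]
width: 0.0001
```

arm_command(
  motion=[
    {"slide":[0,0,0.4],"spin":0,"jaw":1},
    {"slide":[0,0,0.8],"spin":0,"jaw":1},
    {"slide":[0,0,0.8],"spin":0,"jaw":1},
  ],
)

```text
clock: 9.4
position: [0.5389, 0.2366, 0.2095]
eef_rot: [-180.0, -0.0, -20.6]
ft_force: [0.2, 0.8, 5.0]
width: -0.0003
```

The force is up to 5 N, so this button is at its stop too. I'll withdraw straight up.

arm_command(
  motion=[
    {"slide":[0,0,-5],"spin":0,"jaw":1},
    {"slide":[0,0,-25],"spin":0,"jaw":1},
    {"slide":[0,0,-60],"spin":0,"jaw":1},
    {"slide":[0,0,-100],"spin":0,"jaw":1},
    {"slide":[0,0,-140],"spin":0,"jaw":1},
    {"slide":[0,0,-160],"spin":0,"jaw":1},
    {"slide":[0,0,-160],"spin":0,"jaw":1},
    {"slide":[0,0,-160],"spin":0,"jaw":1},
  ],
)

```text
clock: 10.4
position: [0.5382, 0.2361, 0.3674]
eef_rot: [179.9, 0.1, -20.6]
ft_force: [-0.3, -0.4, 0.0]
width: 0.0003
```

```bash
python3 - <<'E'
from plant import env
from h import *
np.set_printoptions(precision=4,suppress=True)
s=env.read_state();print(s["clock"],s["position"],s["ft_force"])
q,_=env.camera("side");cv2.imwrite("pics/side4.png",cv2.resize(q[150:350,230:430],None,fx=3,fy=3,interpolation=cv2.INTER_CUBIC))
for c,a,b in red(q): print("side",c,a,b,plane(env.camera_info("side"),c,.036))
q,_=env.camera("scene")
for c,a,b in red(q): print("scene",c,a,b,plane(env.camera_info("scene"),c,.036))
E
```

```text
10.4 [0.5382 0.2361 0.3674] [-0.3145 -0.3637  0.0345]
side [268.04 176.34] 50 [263 174  11   6] [0.5382 0.2366 0.036 ]
side [292.2967 238.044 ] 91 [286 234  14   9] [0.4629 0.0082 0.036 ]
side [327.4675 268.2189] 169 [320 262  16  14] [ 0.4677 -0.0961  0.036 ]
side [368.7257 310.1239] 226 [360 303  18  16] [ 0.4635 -0.2092  0.036 ]
side [308.0112 332.2172] 267 [299 324  19  18] [ 0.3651 -0.1947  0.036 ]
scene [404.9091 166.7045] 44 [401 164   9   6] [0.5385 0.2348 0.036 ]
scene [200.7368 174.7895] 76 [196 171  11   9] [ 0.3585 -0.1977  0.036 ]
scene [302.8913 176.1739] 46 [298 174  11   6] [0.4641 0.0069 0.036 ]
scene [257.9412 189.6471] 85 [253 185  11  10] [ 0.4608 -0.0994  0.036 ]
scene [206.7907 204.9651] 86 [202 200  11  10] [ 0.4572 -0.2117  0.036 ]
```

View pics/side4.png

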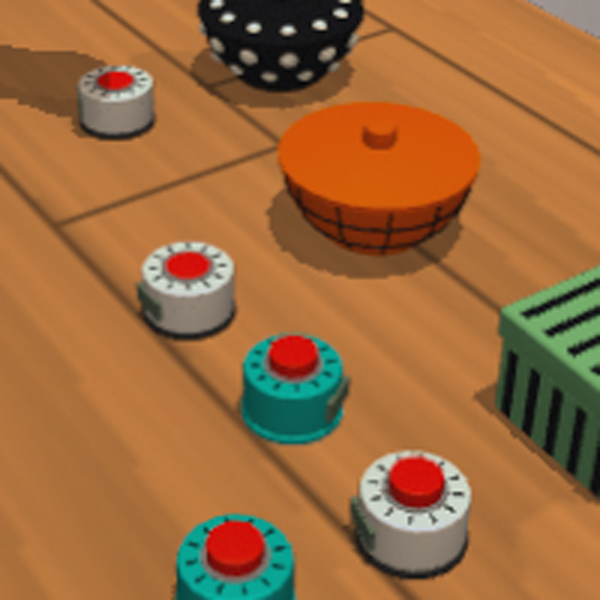

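The crop shows the spotted-bowl button at (116,80) and the orange-bowl button at (188,265) both flush. The tin's button at (416,482) is still up, and nothing has shifted.

```bash
python3 - <<'E'
from plant import env
print(env.sign_off(), env.read_state()["clock"])
E
```

```text
the job is handed in; nothing more can be done
the job is handed in; nothing more can be done
```

I pressed the orange bowl's timer button fully down first, then the spotted bowl's, with the gripper shut, and handed the job in at about 10.5 s of the 38 s allowed. No verdict is reported.

- **Buttons:** in the last side and scene pictures both pressed buttons sit flush, and neither timer has moved by more than about 2 mm. At the bottom of each press the wrist force read 7.8 N on the orange timer and 5.0 N on the spotted one. The 30 N limit is on finger contact force, which I could not read directly.
- **Untouched things:** the tin's timer button is still up and has not moved in the pictures. The dishes look unmoved, which I judged by eye and did not measure.
- **Hand:** it is clear above everything, with the flange at 0.367 m, so the grasp point is about 0.21 m above the table. The wrist force is about zero.

No check failed. The different views agreed on the button positions to about 2–4 mm, and I corrected about 3 mm sideways before pressing the spotted timer.

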